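# Uncap the right gas bottle in the field kitchen

### The job

In the meal-packing room's stand are two gas bottles with screw caps; one has the small camping burner standing beside it and the other a stack of black bowls. Unscrew the cap of the bottle beside the burner (some of these bottles have a left-hand thread and nothing shows which, so try both ways), lift the cap straight off and finish while still holding it in the gripper, upright and still, at least 5 cm above where it sat. Leave the other bottle's cap, the burner, the bowls and the lids as they are.

Things in the scene. Friction and masses are not known exactly. Their poses are not given: they have to be found in the camera images.
- stand: dark steel plate, 130 (x) by 340 (y) by 10 mm thick, fixed; origin at the centre of its underside, z up. Two identical grey gas bottles (90 mm diameter, shoulder 135 mm above the table) are fixed in it at y = +90 mm (place 1) and -90 mm (place 2) of its frame; they cannot turn. One has a right-hand thread, the other a left-hand one, at random: nothing seen or named tells which
- neck_1 (a point): place 1: point on the bottle's axis at the shoulder its cap sits on, 135 mm above the table; hidden in the cap a brass neck rises 17 mm from here. A tight cap meets a hard stop after some 5 degrees in the tightening direction (gripped firmly the tool feels 0.8 N m or more, or slips) and rises about 1 mm if pulled
- neck_2 (a point): place 2: the same point of the other bottle. Both threads are coarse: loosened (anticlockwise from above if right-hand, clockwise if left-hand) a cap turns almost without resistance, does not climb, and lifts straight off anywhere from 65 to 140 degrees of turn
- cap_1: screw cap of the bottle in place 1: knurled round aluminium cap, 50 mm diameter, 46 mm tall, about 120 g; upper 25 mm solid, lower 21 mm a hollow skirt; flat top with a dark index bar from the centre along its +x. Origin at the centre of its underside, z up; its x axis lies along the stand's x axis (within 2 degrees) while tight
- cap_2: screw cap of the bottle in place 2, identical to cap_1 in size and looks
- burner: small loose camping burner, brass foot 56 mm in diameter, steel head, three wire pot supports; 92 mm across, 86 mm tall, origin at the centre of its underside. It stands on the stand's +x side, about 135 mm from the axis of one of the two bottles: its y in the stand's frame is positive beside place 1, negative beside place 2
- bowl_stack: stack of six upturned black meal bowls, 104 mm diameter, 75 mm tall, origin at the centre of its underside; stands beside the other bottle
- lid_stack: stack of white lids, 104 mm diameter, 40 mm tall, one piece, off to the side; origin at the centre of its underside
There are look-alikes about, which are no part of the job. What is shaped like the burner but purple or red is not meant.

How it is judged:
On the way:
1. the gripper has turned the cap of the bottle beside the burner loose (more than 40 degrees) while it still sits on its bottle (((y of burner in the frame of stand above 0 m and angle between the x axis of cap_1 and the x axis of stand, either way round above 0.7 rad and distance between cap_1 and neck_1 below 0.012 m and contact force between the fingers and cap_1 above 1 N) or (y of burner in the frame of stand below 0 m and angle between the x axis of cap_2 and the x axis of stand, either way round above 0.7 rad and distance between cap_2 and neck_2 below 0.012 m and contact force between the fingers and cap_2 above 1 N))), for 0.05 s.
At the end, for the whole second after the job is handed in: the cap of the bottle beside the burner is held by the fingers, at least 45 mm above where it sat, within 23 degrees of upright and still; the other cap is still on its bottle and not unscrewed (((y of burner in the frame of stand above 0 m and height (world z) of cap_1 above 0.18 m and angle between cap_1's own z axis and vertical below 0.4 rad and linear speed of cap_1 below 0.03 m/s and contact force between the fingers and cap_1 above 2 N and distance between cap_2 and neck_2 below 0.008 m and angle between the x axis of cap_2 and the x axis of stand, either way round below 0.3 rad) or (y of burner in the frame of stand below 0 m and height (world z) of cap_2 above 0.18 m and angle between cap_2's own z axis and vertical below 0.4 rad and linear speed of cap_2 below 0.03 m/s and contact force between the fingers and cap_2 above 2 N and distance between cap_1 and neck_1 below 0.008 m and angle between the x axis of cap_1 and the x axis of stand, either way round below 0.3 rad))); the arm keeps its last pose, push and grip.
It fails at once if the cap of the bottle beside the bowls is turned more than 20 degrees or moved more than 10 mm ((y of burner in the frame of stand above 0 m and (distance of cap_2 from where it was at the start of the episode above 0.01 m or angle between the x axis of cap_2 and the x axis of stand, either way round above 0.35 rad)) or (y of burner in the frame of stand below 0 m and (distance of cap_1 from where it was at the start of the episode above 0.01 m or angle between the x axis of cap_1 and the x axis of stand, either way round above 0.35 rad))).
It fails at once if the burner is pushed more than 30 mm or tipped over (distance of burner from where it was at the start of the episode above 0.03 m or angle between burner's own z axis and vertical above 0.4 rad).
It fails at once if the stack of bowls is pushed more than 30 mm or tipped over (distance of bowl_stack from where it was at the start of the episode above 0.03 m or angle between bowl_stack's own z axis and vertical above 0.4 rad).
It fails at once if the stack of lids is pushed more than 30 mm or tipped over (distance of lid_stack from where it was at the start of the episode above 0.03 m or angle between lid_stack's own z axis and vertical above 0.4 rad).
It also fails if it takes over 48 s, if anything falls off the work surface, if the arm or the gripper's body presses on something with over 40 N, if the wrist force passes 120 N, or if a joint passes its speed limit or range.

### The arm

A 6-joint arm with a two-finger parallel gripper is mounted at the origin on the work surface. World frame = base frame: x ahead of the robot, y to its left, z up, the work surface at z = 0. Lengths are in m, angles in rad, forces in N, time in s.
With the tool pointing down it reaches from about 0.15 to 0.775 m from the base axis. Payload 6.1 kg.
Tool frame: the origin (TCP) lies on the front face of the gripper's body, between the roots of the fingers; the fingertips stand 73 mm ahead of it and the grasp point (between the pads) lies 54 mm ahead of it (manip.tip_reach is the z of the fingertips in the tool frame, in m); z points along the fingers, y is the line along which they close (so a half turn about z gives the same grasp; the last joint's range is limited). The gripper opens to 85 mm and grips with 20 to 120 N. Pads are 22 mm wide; open, the fingers measure 114 mm over their backs; the gripper's body (76 mm by 85 mm) begins 54 mm behind the grasp point. The pads swing forward as they close: fully open they stand 13 mm farther back than shut.
Start: joints at [-1.144, 0.126, -0.04, 1.405, 0, 1.571], TCP at [0.217, -0.478, 0.304] pointing down, gripper open.
Joint ranges: [-2.72, 2.72], [-0.95, 1.95], [-1.27, 1.35], [-1.78, 2.02], [-1.46, 1.47], [-3.14, 3.14]. Speed limits (rad/s): [2.39, 2.39, 3.01, 3.14, 3.14, 3.14].

### API

Orientations are given as a unit quaternion [w, x, y, z].
In Python, from cell import manip gives the robot as it stands.
- The arm moves only by the tool jog_arm, never from a script. Its argument "increments" is a list of rows, each a list of 3 entries, a list of its own where there are three numbers: the turn, a rotation vector about the tool's x, y, z in rad, then the shift along the tool's x, y, z in cm, then the opening, from -1 (shut) to 1 (fully open). In form: [[[wx, wy, wz], [dx, dy, dz], gripper], ...]. A call has 1 to 12 rows; each row is the pose to reach, as a shift and turn from the pose commanded when the call began, along the tool's axes at that moment; what a row does not reach only later rows make up. A row lasts 1/8 s, in which the tool goes at most 62.5 mm and 10.7 degrees, less where a joint would pass 70% of its speed; a pose out of reach is approached as far as the arm can. A call with a gripper value outside its range is refused whole. The fingers move at their own pace and stop on an object; "newtons" is the grip in N (left out, the last holds). Time passes only in rows, so rows that repeat a pose let the fingers close. It gives the time, the measured TCP pose, the force, the opening and the grip force at its end, in the units of the state.
- manip.state(): the state, without advancing time (a new reading comes with each control period).
- manip.camera(name): name is "scene" or "side" or "wrist"; returns the picture (420x560x3 uint8, red, green, blue); there is no depth.
- manip.get_calibration(name): a dict with "K" (3x3 intrinsics, pixels), "position" and "attitude" of the camera in the world. Camera axes: x right, y down, z forward; pixel columns grow to the right and rows downward; lengths in m; the calibration is good to about 2 mm. A picture is of the moment at which its call begins: read the wrist's pose just before it. get_calibration takes no time and is no camera call; for the wrist camera it gives the pose at the moment of the call.
- manip.job_done(): hands the job in; it is judged then, once.
Trained networks look in the newest picture that a camera, given by its name, has taken for a name from the list of things; names that differ only in an ending like _2 or _b are one class to them, and where a whole thing is asked for, a point or a joint stands for the part that bears it (a point fixed in the world has none). Each returns a list of dicts, best first, with "score" (0 to 1); they miss things now and then, are a little off and sometimes report something else, mostly with a low value. They report only what shows in the picture. A call takes as long as a camera call. They do not tell look-alikes from the thing itself.
- manip.recognise(camera, thing): "at" ([x, y, z] in m, in world coordinates, good to about 4 mm: the middle of the surface that is visible of it).
- manip.landmark_of(camera, thing): "at" ([x, y, z] in m, in world coordinates, good to about 4 mm: a listed point, or the origin of a listed thing).
The state is a dict: "time": time; "qpos": joint angles; "qd": joint speeds; "tau": joint torques, N m; "ee_pos": TCP position; "tool_rot": TCP orientation; "ft_force": force on the tool from outside, world axes, zero at the start; "moment": the same for the moment, N m; "opening": finger opening in m; "finger_force": force on a finger pad.
Only numpy, scipy, OpenCV 4.12 (cv2) and the standard library are available. Lean on these libraries where they do the work, as an engineer would, in place of code of your own. Each camera call takes 0.05 s, during which the arm holds its last target. There are 200 camera calls.

## Working session

There is one attempt and no reset: what is moved stays moved. The work goes in short steps, Python scripts to look and compute and a tool call to move; the robot and the scene stay as the last step left them, time stands still between calls to the robot, and variables do not carry over. Pictures are saved under pics/ and viewed, at most 10 in all, crops included, and the job is handed in when it is done.

Besides the shell and the picture viewer there is one more tool, called in YAML: its name, and indented under it one key for each argument. jog_arm: Moves the arm, as the interface text tells. Its arguments: {"type":"object","properties":{"increments":{"type":"array","items":{"type":"array"}},"newtons":{"type":"number"}},"required":["increments"]}

```bash
mkdir -p pics; python3 - <<'E'
from cell import manip
import cv2,numpy as np
ims=[]
for c in("scene","side"):
    im=manip.camera(c); cv2.imwrite(f"pics/{c}0.png",im[:,:,::-1])
    for t in("cap_1","neck_1","burner","bowl_stack","lid_stack","stand"):
        print(c,t,[(np.round(d["at"],3).tolist(),round(d["score"],2)) for d in manip.landmark_of(c,t)])
s=manip.state();print(s)
E
```

```text
scene cap_1 [([0.554, 0.043, 0.135], 0.97), ([0.536, -0.142, 0.136], 0.72), ([0.682, 0.035, -0.002], 0.4)]
scene neck_1 [([0.549, -0.046, 0.002], 0.61)]
scene burner [([0.834, -0.127, -0.004], 0.77), ([0.563, -0.358, 0.0], 0.74), ([0.668, -0.157, 0.0], 0.63)]
scene bowl_stack [([0.685, 0.034, -0.003], 0.66)]
scene lid_stack [([0.383, -0.392, -0.001], 0.87)]
scene stand [([0.545, -0.049, -0.0], 0.67), ([0.553, 0.042, 0.134], 0.36)]
side cap_1 [([0.553, 0.041, 0.134], 0.73), ([0.536, -0.134, 0.133], 0.7)]
side neck_1 [([0.536, -0.134, 0.134], 0.56)]
side burner [([0.564, -0.356, 0.002], 0.78), ([0.821, -0.126, 0.002], 0.76), ([0.668, -0.158, -0.002], 0.65), ([0.685, 0.03, 0.001], 0.37)]
side bowl_stack [([0.684, 0.033, 0.0], 0.65)]
side lid_stack [([0.377, -0.389, 0.001], 0.7)]
side stand []
{'time': 0.7, 'qpos': array([-1.14404019e+00,  1.25759365e-01, -3.95808078e-02,  1.40540092e+00,
        3.02320349e-05,  1.57078024e+00]), 'qd': array([-0.00067397, -0.00111614, -0.00093374, -0.00027401, -0.00055668,
       -0.00079311]), 'tau': array([ 3.04221372e-03, -4.35566568e+01,  3.53016007e+01,  9.38179764e-04,
        1.12032519e-04, -1.65170810e-08]), 'ee_pos': array([ 0.21730773, -0.47789752,  0.30392466]), 'tool_rot': array([2.37913862e-05, 9.77319440e-01, 2.11770420e-01, 2.06215943e-05]), 'ft_force': array([ 0.13077957, -0.4487591 , -0.82447784]), 'moment': array([-0.02378999,  0.00679608,  0.00274759]), 'finger_force': 0.0, 'opening': 0.08552919051245252}
```

View pics/scene0.png

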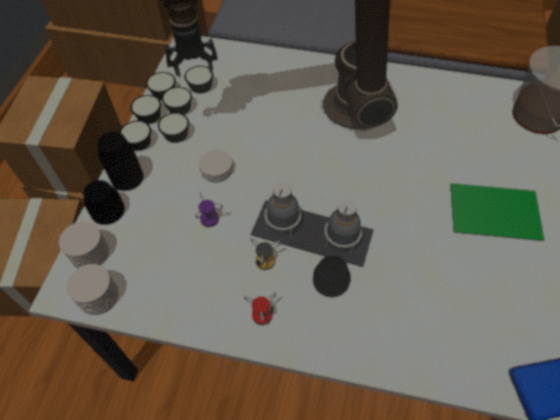

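View pics/side0.png

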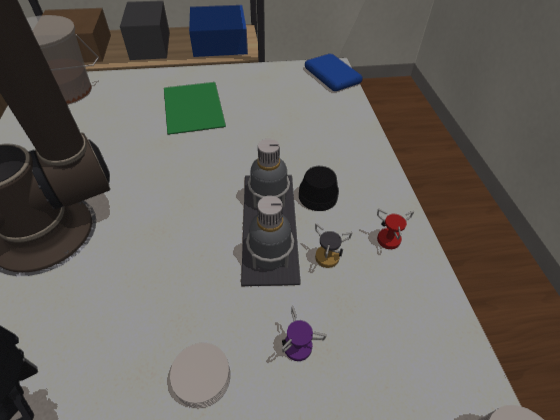

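The scene shows the brass burner at px (265,255) in the scene view and (329,248) in the side view. The purple and red ones are look-alikes. The burner is beside the bottle at about (0.536, -0.138), and the bowls are beside the other one. I'll move above the target cap.

jog_arm:
  increments:
    - [[0,0,-2.0],[43,-17.5,0],1]
    - [[0,0,-2.0],[43,-17.5,0],1]
    - [[0,0,-2.0],[43,-17.5,0],1]
    - [[0,0,-2.0],[43,-17.5,0],1]
    - [[0,0,-2.0],[43,-17.5,0],1]
    - [[0,0,-2.0],[43,-17.5,0],1]
    - [[0,0,-2.0],[43,-17.5,0],1]
    - [[0,0,-2.0],[43,-17.5,0],1]
    - [[0,0,-2.0],[43,-17.5,0],1]
    - [[0,0,-2.0],[43,-17.5,0],1]
    - [[0,0,-2.0],[43,-17.5,0],1]
    - [[0,0,-2.0],[43,-17.5,0],1]

```text
time: 2.2
ee_pos: [0.5363, -0.1405, 0.3038]
tool_rot: [-0.0, 0.35, 0.937, 0.0]
ft_force: [-0.0, 0.2, 1.0]
opening: 0.0852
finger_force: 0.0
```

```bash
cat > h.py <<'E'
from cell import manip
import cv2,numpy as np
from scipy.spatial.transform import Rotation as Ro
def st():
    s=manip.state(); q=s["tool_rot"]; R=Ro.from_quat([*q[1:],q[0]]).as_matrix()
    print("t",s["time"],"p",np.round(s["ee_pos"],4),"q",np.round(s["qpos"],2),"F",np.round(s["ft_force"],1),"M",np.round(s["moment"],2),"open",round(s["opening"],4),"ff",round(s["finger_force"],1))
    return s,R
E
python3 - <<'E'
from h import *
s,R=st(); print(R.round(3))
im=manip.camera("wrist"); cv2.imwrite("pics/w1.png",im[:,:,::-1])
for d in manip.landmark_of("wrist","cap_2"): 
    a=np.array(d["at"]); print(a.round(4),d["score"],"tool cm",(R.T@(a-s["ee_pos"])*100).round(2))
c=manip.get_calibration("wrist");print(c)
E
```

```text
t 2.2 p [ 0.5363 -0.1405  0.3038] q [-0.26  0.18  0.03  1.42  0.    0.46] F [-0.   0.2  1. ] M [ 0.    0.02 -0.  ] open 0.0852 ff 0.0
[[-0.754  0.656 -0.   ]
 [ 0.656  0.754  0.   ]
 [ 0.    -0.    -1.   ]]
[ 0.5367 -0.1352  0.1341] 0.83 tool cm [ 0.32  0.43 16.97]
[0.5548 0.0394 0.1338] 0.65 tool cm [10.42 14.79 17.  ]
[ 0.6707 -0.1616 -0.0007] 0.26 tool cm [-11.52   7.23  30.45]
{'K': array([[376.49445338,   0.        , 283.26442443],
       [  0.        , 376.49445338, 211.61348622],
       [  0.        ,   0.        ,   1.        ]]), 'position': array([ 0.4778698 , -0.08918931,  0.37443007]), 'attitude': array([0.13934328, 0.89958341, 0.40902364, 0.06350427])}
```

View pics/w1.png

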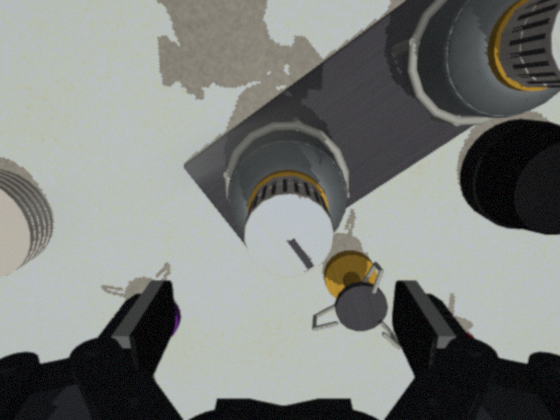

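The wrist view shows the target cap's white top centred at about px (289,235), with the brass burner beside it at (355,290). I'll project that pixel onto z = 0.181.

```bash
python3 - <<'E'
from h import *
s,R=st(); c=manip.get_calibration("wrist"); q=c["attitude"]; C=Ro.from_quat([*q[1:],q[0]]).as_matrix()
for px in((289,235),(289,193),(289,277)):
    r=C@np.linalg.inv(c["K"])@[*px,1]; p=c["position"]+r*(0.181-c["position"][2])/r[2]
    print(p.round(4),(R.T@(p-s["ee_pos"])*100).round(2))
E
```

```text
t 2.3 p [ 0.5363 -0.1406  0.3039] q [-0.26  0.18  0.03  1.42 -0.    0.46] F [-0.5 -0.5  0.2] M [ 0.   -0.03 -0.05] open 0.0853 ff 0.0
[ 0.5364 -0.136   0.181 ] [ 0.29  0.35 12.29]
[ 0.5184 -0.1204  0.181 ] [ 2.68  0.34 12.29]
[ 0.5558 -0.1528  0.181 ] [-2.27  0.37 12.29]
```

jog_arm:
  increments:
    - [[0,0,0],[0.3,0.4,4],1]
    - [[0,0,0],[0.3,0.4,8.8],1]
    - [[0,0,0],[0.3,0.4,8.8],1]
    - [[0,0,0],[0.3,0.4,8.8],-1]
    - [[0,0,0],[0.3,0.4,8.8],-1]
    - [[0,0,0],[0.3,0.4,8.8],-1]
    - [[0,0,0],[0.3,0.4,8.8],-1]
    - [[0,0,0],[0.3,0.4,8.8],-1]
    - [[0,0,0],[0.3,0.4,8.8],-1]
  newtons: 60

```text
time: 3.42
ee_pos: [0.5375, -0.1363, 0.2187]
tool_rot: [0.002, 0.35, 0.937, -0.0]
ft_force: [-1.7, -0.8, 5.1]
opening: 0.0485
finger_force: 61.3
```

```bash
python3 -c "
from h import *
st()"
```

```text
t 3.425 p [ 0.5375 -0.1363  0.2187] q [-0.25  0.19 -0.15  1.23 -0.    0.47] F [-1.7 -0.8  5.1] M [-0.3   0.41  0.03] open 0.0485 ff 61.3
```

jog_arm:
  increments:
    - [[0,0,-0.1],[0,0,0],-1]
    - [[0,0,-0.2],[0,0,0],-1]
    - [[0,0,-0.2],[0,0,0],-1]

```text
time: 3.8
ee_pos: [0.5369, -0.1365, 0.2187]
tool_rot: [0.002, 0.256, 0.967, -0.001]
ft_force: [-3.9, -1.2, 6.3]
opening: 0.0488
finger_force: 61.2
```

```bash
python3 -c "
from h import *
st()"
```

```text
t 3.8 p [ 0.5369 -0.1365  0.2187] q [-0.25  0.19 -0.15  1.23 -0.    0.27] F [-3.9 -1.2  6.3] M [-0.17  0.77 -1.27] open 0.0488 ff 61.2
```

Turning anticlockwise meets the stop (-1.27 N m), so this is the left-hand thread and it loosens clockwise.

jog_arm:
  increments:
    - [[0,0,0.18],[0,0,0],-1]
    - [[0,0,0.36],[0,0,0],-1]
    - [[0,0,0.54],[0,0,0],-1]
    - [[0,0,0.72],[0,0,0],-1]
    - [[0,0,0.9],[0,0,0],-1]
    - [[0,0,1.08],[0,0,0],-1]
    - [[0,0,1.26],[0,0,0],-1]
    - [[0,0,1.44],[0,0,0],-1]
    - [[0,0,1.62],[0,0,0],-1]
    - [[0,0,1.8],[0,0,0],-1]
    - [[0,0,1.85],[0,0,0],-1]
    - [[0,0,1.85],[0,0,0],-1]

```text
time: 5.3
ee_pos: [0.5377, -0.1361, 0.2187]
tool_rot: [0.002, 0.926, 0.378, 0.002]
ft_force: [-1.5, -1.0, 6.1]
opening: 0.0488
finger_force: 61.3
```

```bash
python3 - <<'E'
from h import *
st(); im=manip.camera("side"); cv2.imwrite("pics/s2.png",cv2.resize(im[100:300,180:380,::-1],(600,600)))
E
```

```text
t 5.3 p [ 0.5377 -0.1361  0.2187] q [-0.25  0.19 -0.15  1.23 -0.    2.12] F [-1.5 -1.   6.1] M [-0.12  0.28 -0.01] open 0.0488 ff 61.3
```

View pics/s2.png

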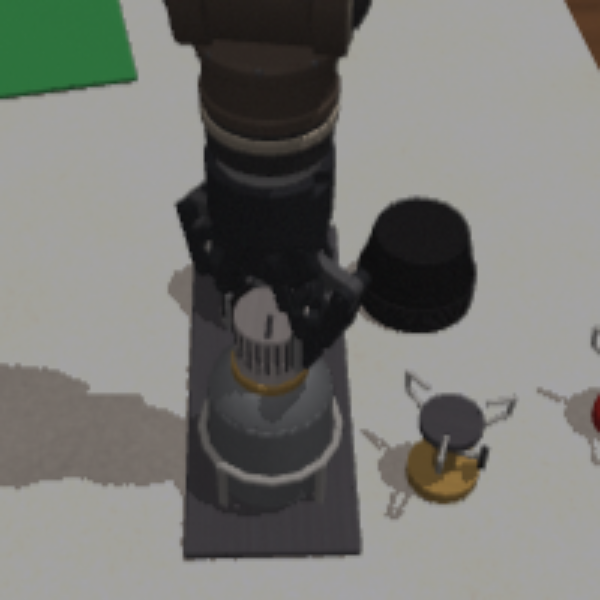

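The cap is still held and its index bar, at crop px (268,325), now points along the stand's -y, so it has turned about 100°. The moment is close to zero. I'll lift straight up, gently at first.

jog_arm:
  increments:
    - [[0,0,0],[0,0,-0.5],-1]
    - [[0,0,0],[0,0,-1],-1]
    - [[0,0,0],[0,0,-2],-1]
    - [[0,0,0],[0,0,-3],-1]
    - [[0,0,0],[0,0,-4.5],-1]
    - [[0,0,0],[0,0,-6],-1]
    - [[0,0,0],[0,0,-7.5],-1]
    - [[0,0,0],[0,0,-8.5],-1]
    - [[0,0,0],[0,0,-8.5],-1]
    - [[0,0,0],[0,0,-8.5],-1]
    - [[0,0,0],[0,0,-8.5],-1]

```text
time: 6.72
ee_pos: [0.5365, -0.1356, 0.3002]
tool_rot: [-0.0, 0.926, 0.379, -0.0]
ft_force: [-0.1, -0.0, -0.4]
opening: 0.0489
finger_force: 62.0
```

```bash
python3 - <<'E'
from h import *
st(); im=manip.camera("side"); cv2.imwrite("pics/s3.png",cv2.resize(im[100:300,180:380,::-1],(600,600)))
E
```

```text
t 6.725 p [ 0.5365 -0.1356  0.3002] q [-0.25  0.18  0.02  1.41 -0.    2.12] F [-0.1 -0.  -0.4] M [ 0.02 -0.    0.01] open 0.0489 ff 62.0
```

View pics/s3.png

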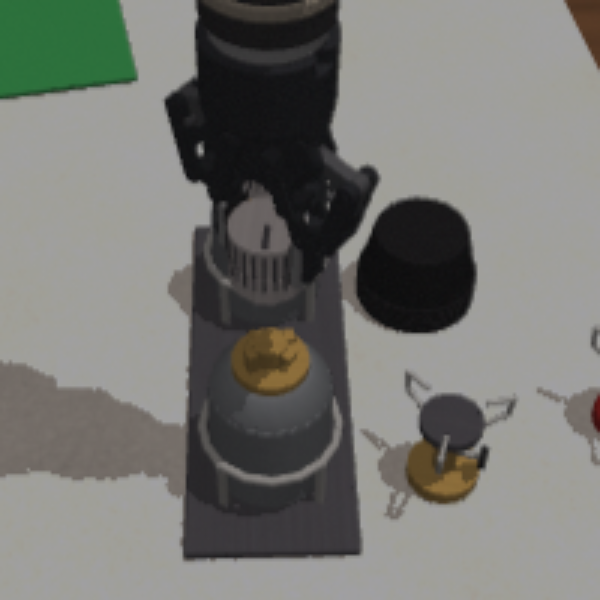

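The cap is off and upright in the gripper at crop px (262,240). The bare brass neck shows at (270,360), and the cap is about 8 cm above where it sat.

```bash
python3 -c "
from cell import manip
print(manip.job_done())"
```

```text
the job is handed in; nothing more can be done
None
```

I unscrewed the cap of the bottle beside the burner (place 2; it had a left-hand thread, so it came loose clockwise), lifted it about 8 cm straight up and handed the job in with the gripper still holding it upright; no verdict was returned.

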